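# Snap the loose marker into the tool rail

### The job

Pick up the white marker with the blue cap from the bench and press it down into the one empty place of the tool rail, centred along its length over the two spring clips, until it has snapped fully home in both, then let go. Either end may point away from the robot. Leave the red-capped pen and the yellow screwdriver where they lie.

Things in the scene. Friction and masses are not known exactly. Their poses are not given: they have to be found in the camera images.
- blue_marker: White marker with a blue cap, a loose rod 11 mm wide, 138 mm long and 12 mm high (body 10 x 136 x 11 mm), 14 g, lying on the bench. Origin: centre of its underside. Its y axis runs along its length, its z axis is up. It may be held by the middle of its sides, across its length.
- free_clip_seat (a point): Empty place on the rail, where a tool's underside rests: 28 mm over the bench, 22 over the base plate. x: tool's length; y: along the rail (places 90 mm apart, the others full); z up. Two clips at x = +-42 mm, 14 mm long, open between. Their sprung jaws: lips 28 mm up, 18 mm apart; noses 15 mm up, 5 mm apart, which yield to 3-6 N pressed straight down and close over the tool. Rail plate 136x280 mm.
- red_pen: White pen with a red cap, 9 x 140 x 10 mm, lying loose on the bench beside the marker; to be left alone. Origin: centre of its underside; y along its length.
- yellow_driver: Small screwdriver with a yellow handle, 18 x 168 x 17 mm, lying loose on the bench beside the marker; to be left alone. Origin: middle of its length, on its underside; y along its length.
There are look-alikes about, which are no part of the job. What is shaped like the blue_marker but orange or pink is not meant.

How it is judged:
By the outcome, as a careful person would: the job done as asked, in the order asked, and still so for the second after the job is handed in, with the robot touching nothing.
It also fails if it takes over 35 s, if anything falls off the work surface, if the arm or the gripper's body presses on something with over 40 N, if the wrist force passes 120 N, or if a joint passes its speed limit or range.

### The arm

A 6-joint arm with a two-finger parallel gripper is mounted at the origin on a cart in front of the work surface, level with it; the furniture and walls round the work are solid. World frame = base frame: x ahead of the robot, y to its left, z up, the work surface at z = 0. Lengths are in m, angles in rad, forces in N, time in s.
With the tool pointing down it reaches from about 0.25 to 0.725 m from the base axis. Payload 4 kg.
Tool frame: the origin (TCP) lies on the centre line of the jaws, within the pads' length; the fingertips stand 14 mm ahead of it and the grasp point (between the pads) lies 5 mm behind it; z points along the fingers, x is the direction in which the jaws open and shut, and the axes are right-handed (so a half turn about z gives the same grasp; the last joint's range is limited). The gripper opens to 85 mm and grips with 20 to 120 N. Pads are 22 mm wide; open, the fingers measure 114 mm over their backs; the gripper's body (76 mm by 85 mm) begins 54 mm behind the grasp point. The pads swing forward as they close: fully open they stand 13 mm farther back than shut.
Start: joints at [1.169, 0.241, 0.005, 1.335, 0, 1.571], TCP at [0.196, 0.46, 0.245] pointing down, gripper open.
Joint ranges: [-2.72, 2.72], [-1.05, 1.87], [-1.09, 1.28], [-1.99, 2.15], [-1.42, 1.44], [-3.14, 3.14]. Speed limits (rad/s): [2.79, 2.79, 3.14, 3.14, 3.14, 3.14].

### API

Orientations are given as a unit quaternion [x, y, z, w].
In Python, from workcell import bot gives the robot as it stands.
- The arm moves only by the tool play_rows, never from a script. Its argument "motion" is a list of rows, each an object with "fingers": the closure, from -1 (fully open) to 1 (shut), so that 0 is half open; "translation": the shift along the tool's x, y, z in cm, a list of three; "roll": the turn about the tool's z in degrees. A call has 1 to 20 rows; each row is the pose to reach, as a shift and turn from the pose commanded when the call began, along the tool's axes at that moment; what a row does not reach only later rows make up. A row lasts 1/12 s, in which the tool goes at most 41.7 mm and 7.16 degrees, less where a joint would pass 70% of its speed; a pose out of reach is approached as far as the arm can. A call with a gripper value outside its range is refused whole. The fingers move at their own pace and stop on an object; the grip force is fixed at half the most. Time passes only in rows, so rows that repeat a pose let the fingers close. It gives the time, the measured TCP pose, the force and the opening at its end, in the units of the state.
- bot.get_obs(): the state, without advancing time (a new reading comes with each control period).
- bot.camera(name): name is "side" or "top" or "wrist"; returns a dict with "pixels" (420x560x3 uint8, red, green, blue), "intrinsics" (3x3 intrinsics, pixels), "world_to_cam" (4x4, takes a point from world to camera coordinates). Camera axes: x right, y down, z forward; pixel columns grow to the right and rows downward; lengths in m; the calibration is good to about 2 mm. A picture is of the moment at which its call begins. There is no depth.
- bot.job_done(): hands the job in, once; it reports no verdict.
The state is a dict: "clock": time; "joint_pos": joint angles; "joint_vel": joint speeds; "tau": joint torques, N m; "eef_pos": TCP position; "tool_rot": TCP orientation; "ft_force": force on the tool from outside, world axes, zero at the start; "ft_torque": the same for the moment, N m; "grip_width": finger opening in m.
Only numpy, scipy, OpenCV 4.12 (cv2) and the standard library are available. Lean on these libraries where they do the work, as an engineer would, in place of code of your own. Each camera call takes 0.05 s, during which the arm holds its last target. There are 200 camera calls.

## Working session

There is one attempt and no reset: what is moved stays moved. The work goes in short steps, Python scripts to look and compute and a tool call to move; the robot and the scene stay as the last step left them, time stands still between calls to the robot, and variables do not carry over. Pictures are saved under pics/ and viewed, about 8 in all and at most 12, crops included, and the job is handed in when it is done.

Besides the shell and the picture viewer there is one more tool, called after "Request:" by a JSON object that holds its "method" and its "body". play_rows: Moves the arm, as the interface text tells. Its arguments: {"type":"object","properties":{"motion":{"type":"array","items":{"type":"object","properties":{"fingers":{"type":"number"},"translation":{"type":"array","items":{"type":"number"}},"roll":{"type":"number"}}}}},"required":["motion"]}

```bash
mkdir -p pics
cat > h.py <<'E'
import numpy as np, cv2
from workcell import bot
def snap(n,f):
    c=bot.camera(n); cv2.imwrite('pics/'+f+'.png',c['pixels'][:,:,::-1]); np.savez('pics/'+f,K=c['intrinsics'],T=c['world_to_cam']); return c
def ray(f,px,z):
    d=np.load('pics/'+f+'.npz'); K,T=d['K'],d['T']; R=T[:3,:3]; C=-R.T@T[:3,3]
    v=R.T@np.linalg.solve(K,[px[0],px[1],1.]); return C+v*(z-C[2])/v[2]
def proj(f,p):
    d=np.load('pics/'+f+'.npz'); q=d['K']@(d['T']@np.r_[p,1])[:3]; return q[:2]/q[2]
E
python3 - <<'E'
from h import *
a=snap('top','top0');b=snap('side','side0')
o=bot.get_obs(); print(o['eef_pos'],o['tool_rot'],o['grip_width'],o['clock'],o['ft_force'])
for f in('top0','side0'): d=np.load('pics/'+f+'.npz');print(d['T'].round(3),d['K'][0,0])
E
```

```text
[0.19533132 0.45969929 0.24450782] [ 8.33990297e-01  5.51778333e-01 -7.75144286e-04  5.05057650e-04] 0.0850192255287843 0.1 [0.26440824 0.2091593  0.19733687]
[[ 0.009 -1.    -0.021 -0.054]
 [-0.986 -0.005 -0.165  0.682]
 [ 0.165  0.022 -0.986  1.025]
 [ 0.     0.     0.     1.   ]] 522.6294627310996
[[-0.999  0.043 -0.006  0.669]
 [ 0.025  0.457 -0.889  0.053]
 [-0.035 -0.888 -0.458  0.905]
 [ 0.     0.     0.     1.   ]] 428.8380747261282
```

View pics/top0.png

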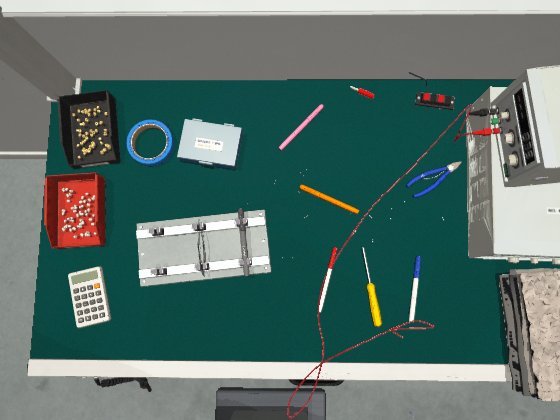

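View pics/side0.png

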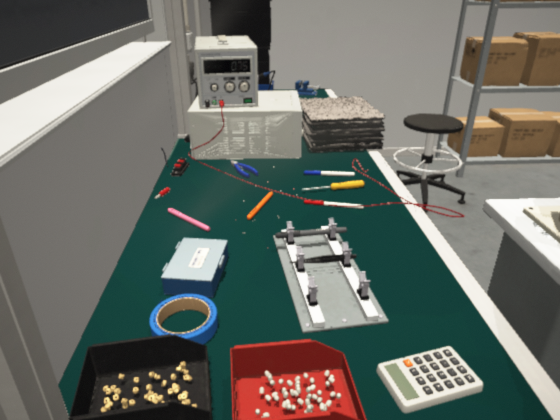

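The top view shows blue-capped white marker at (415,288), with the red pen at (327,280) and the screwdriver at (372,290). The orange (330,199) and pink (301,127) rods are look-alikes. The rail is at (203,248), with clip pairs at columns of about 157, 202 and 243, so I'll enlarge it to find which place is empty.

Run:
```python
from h import *
a=cv2.imread('pics/top0.png');s=cv2.imread('pics/side0.png')
A=cv2.resize(a[200:295,125:285],(800,475),interpolation=cv2.INTER_CUBIC)[:, :]
B=cv2.resize(s[210:335,265:395],(400,385),interpolation=cv2.INTER_CUBIC)
C=cv2.resize(a[240:335,300:440],(400,271),interpolation=cv2.INTER_CUBIC)
out=np.zeros((600,800,3),np.uint8); A=cv2.resize(A,(540,320)); out[:320,:540]=A; out[320:591,:400]=C; out[200:585,400:]=B
cv2.imwrite('pics/crop1.png',out)
for p in [(417,257),(412,320)]: print(ray('top0',p,.006))
for p in [(136,225),(265,210),(271,272),(139,287)]: print(ray('top0',p,.006))
print(proj('top0',[.196,.46,.245]))
```

```text
[ 0.56902474 -0.3358144   0.006     ]
[ 0.43880389 -0.32106471  0.006     ]
[0.63341579 0.26580041 0.006     ]
[ 0.66769836 -0.01269406  0.006     ]
[ 0.53512663 -0.02724053  0.006     ]
[0.50141109 0.25215404 0.006     ]
[-45.99093976 481.81757624]
```

View pics/crop1.png

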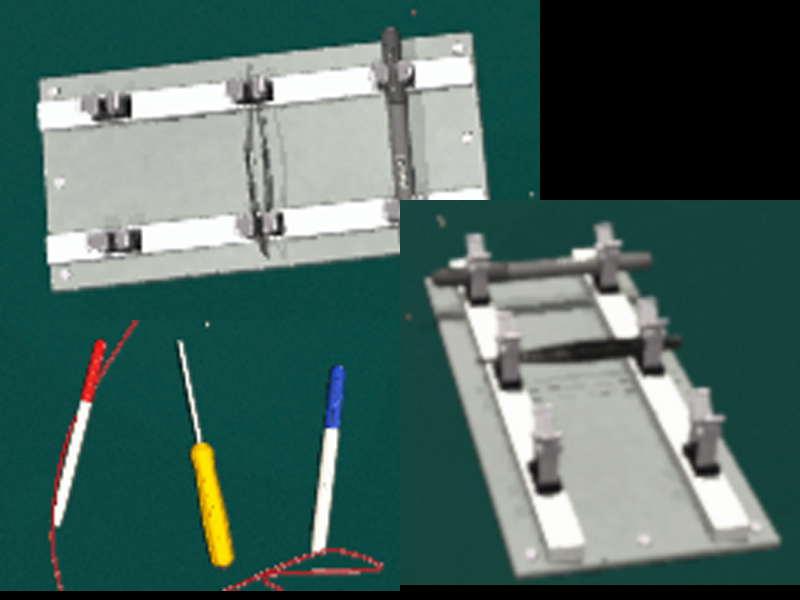

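The crop settles both questions. The middle place holds black tweezers and the right one a black marker, so the left place, with clips at (157,232) and (159,270), is the empty one. Of the three things side by side, only the rod at (415,288) is white with a blue cap, so that is the marker. I'll move above it.

Request:
{"method": "play_rows", "body": {"motion": [{"translation": [-3, 3, 0.4], "roll": -1, "fingers": 0}, {"translation": [-6, 6, 0.8], "roll": -2, "fingers": 0}, {"translation": [-9, 9, 1.2], "roll": -3, "fingers": 0}, {"translation": [-12, 12, 1.6], "roll": -4, "fingers": 0}, {"translation": [-15, 15, 2], "roll": -5, "fingers": 0}, {"translation": [-18, 18, 2.4], "roll": -6, "fingers": 0}, {"translation": [-21, 21, 2.8], "roll": -7, "fingers": 0}, {"translation": [-24, 24, 3.2], "roll": -8, "fingers": 0}, {"translation": [-27, 27, 3.6], "roll": -9, "fingers": 0}, {"translation": [-30, 30, 4], "roll": -10, "fingers": 0}, {"translation": [-33, 33, 4.4], "roll": -11, "fingers": 0}, {"translation": [-36, 36, 4.8], "roll": -12, "fingers": 0}, {"translation": [-39, 39, 5.2], "roll": -13, "fingers": 0}, {"translation": [-42, 42, 5.6], "roll": -14, "fingers": 0}, {"translation": [-45, 45, 6], "roll": -15, "fingers": 0}, {"translation": [-48, 48, 6.4], "roll": -16, "fingers": 0}, {"translation": [-51, 51, 6.8], "roll": -16.5, "fingers": 0}, {"translation": [-54, 54, 7.2], "roll": -16.5, "fingers": 0}, {"translation": [-57, 56.5, 7.5], "roll": -16.5, "fingers": 0}, {"translation": [-59, 58, 7.5], "roll": -16.5, "fingers": 0}]}}

```text
clock: 1.77
eef_pos: [0.4986, -0.3116, 0.1689]
tool_rot: [0.746, 0.666, -0.0, -0.001]
ft_force: [0.8, -0.2, 0.2]
grip_width: 0.0423
```

Request:
{"method": "play_rows", "body": {"motion": [{"translation": [0, 0, 0], "roll": 0, "fingers": 0}, {"translation": [0, 0, 0], "roll": 0, "fingers": 0}, {"translation": [0, 0, 0], "roll": 0, "fingers": 0}]}}

```text
clock: 2.02
eef_pos: [0.4979, -0.3093, 0.1693]
tool_rot: [0.746, 0.665, -0.0, -0.001]
ft_force: [-0.4, 0.7, -0.8]
grip_width: 0.0429
```

Run:
```python
from h import *
o=bot.get_obs(); print(o)
snap('wrist','w1')
p=o['eef_pos']; print(proj('w1',[p[0],p[1],.012]), [proj('w1',q) for q in ([.569,-.336,.006],[.439,-.321,.006])])
```

```text
{'clock': 2.0167, 'joint_pos': array([-5.56035805e-01,  4.52719076e-01,  1.09772420e-01,  1.23033091e+00,
        3.73292697e-04, -4.41567592e-01]), 'joint_vel': array([ 0.02484437, -0.02878911, -0.01855307, -0.00128669, -0.00146173,
        0.00091667]), 'tau': array([-8.02444518e-01, -4.57661104e+01,  2.49122858e+01, -1.03436199e-01,
       -4.30609868e-02, -1.26823521e-03]), 'eef_pos': array([ 0.4978664 , -0.30926727,  0.16932727]), 'tool_rot': array([ 7.46397047e-01,  6.65499717e-01, -1.71677078e-04, -1.24278145e-03]), 'ft_force': array([-0.44526041,  0.73255469, -0.84469641]), 'ft_torque': array([-0.00758686,  0.00602484,  0.06185236]), 'grip_width': 0.042921319954671654}
[279.4202941  194.58138271] [array([260.00132345, 268.34209856]), array([257.55385167, 126.72620847])]
```

View pics/w1.png

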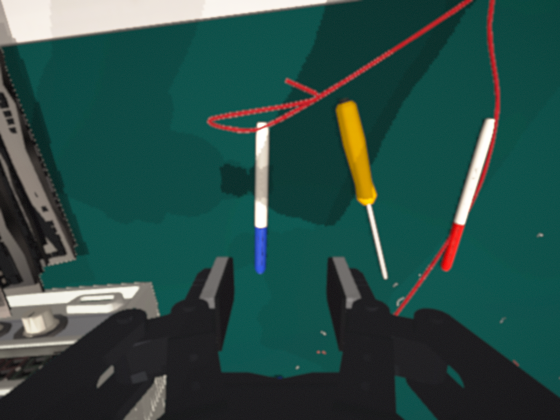

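The wrist view shows the marker from its white end at (262,123) to its blue end at (260,273). The fingers are at columns 220 and 340. The red lead only touches the white tip.

Run:
```python
from h import *
o=bot.get_obs()
im=cv2.imread('pics/w1.png').astype(int)[:, :].copy(); sub=im[118:280,245:280]
m=((sub.min(2)>150)|((sub[...,0]>120)&(sub[...,2]<90)&(sub[...,0]-sub[...,1]>50)))
y,x=np.nonzero(m); r=[]
for yy in sorted(set(y)): r.append((yy+118,x[y==yy].mean()+245))
r=np.array(r); c=np.polyfit(r[:,0],r[:,1],1); y0,y1=r[0,0],r[-1,0]; print(y0,y1,len(r))
a=ray('w1',(np.polyval(c,y0),y0),.006);b=ray('w1',(np.polyval(c,y1),y1),.006)
v=b-a;ctr=(a+b)/2;print(a,b,np.linalg.norm(v),np.degrees(np.arctan2(v[1],v[0])),ctr)
q=o['tool_rot'];from scipy.spatial.transform import Rotation as R
M=R.from_quat(q).as_matrix();print(M.T@(np.r_[ctr[:2],.0165]-o['eef_pos'])*100,np.degrees(np.arctan2(M[1,0],M[0,0])))
# clips
for p in [(157,232),(159,270)]:print(ray('top0',p,.056))
```

```text
122.0 273.0 152
[ 0.43560303 -0.31688661  0.006     ] [ 0.57382961 -0.33685372  0.006     ] 0.13966127060203848 -8.21963454346794 [ 0.50471632 -0.32687017  0.006     ]
[-1.74653211  0.89711942 15.32986946] 83.5033463983111
[0.61338658 0.20635008 0.056     ]
[0.53592655 0.1985285  0.056     ]
```

Request:
{"method": "play_rows", "body": {"motion": [{"translation": [-0.9, 0.45, 2], "roll": 0.9, "fingers": 0}, {"translation": [-1.75, 0.9, 5], "roll": 1.7, "fingers": 0}, {"translation": [-1.75, 0.9, 8], "roll": 1.7, "fingers": 0}, {"translation": [-1.75, 0.9, 11], "roll": 1.7, "fingers": 0}, {"translation": [-1.75, 0.9, 13.5], "roll": 1.7, "fingers": 0}, {"translation": [-1.75, 0.9, 14.7], "roll": 1.7, "fingers": 0}, {"translation": [-1.75, 0.9, 15.3], "roll": 1.7, "fingers": 0}, {"translation": [-1.75, 0.9, 15.3], "roll": 1.7, "fingers": 0}, {"translation": [-1.75, 0.9, 15.3], "roll": 1.7, "fingers": 0.5}, {"translation": [-1.75, 0.9, 15.3], "roll": 1.7, "fingers": 1}, {"translation": [-1.75, 0.9, 15.3], "roll": 1.7, "fingers": 1}, {"translation": [-1.75, 0.9, 15.3], "roll": 1.7, "fingers": 1}, {"translation": [-1.75, 0.9, 15.3], "roll": 1.7, "fingers": 1}, {"translation": [-1.75, 0.9, 15.3], "roll": 1.7, "fingers": 1}]}}

```text
clock: 3.23
eef_pos: [0.5068, -0.3286, 0.0194]
tool_rot: [0.756, 0.655, 0.001, 0.002]
ft_force: [-1.1, 1.9, 6.1]
grip_width: 0.0067
```

Request:
{"method": "play_rows", "body": {"motion": [{"translation": [0, 0, 0], "roll": 0, "fingers": 1}, {"translation": [0, 0, 0], "roll": 0, "fingers": 1}]}}

```text
clock: 3.4
eef_pos: [0.5068, -0.3286, 0.0194]
tool_rot: [0.756, 0.655, 0.001, 0.002]
ft_force: [0.2, 0.9, 6.5]
grip_width: 0.0066
```

Run:
```python
from h import *
snap('wrist','w2');snap('side','s2')
a=cv2.imread('pics/w2.png');b=cv2.imread('pics/s2.png')
out=np.zeros((420,800,3),np.uint8);out[:, :420]=a[:,70:490];out[:380,420:]=cv2.resize(b[120:240,270:390],(380,380),interpolation=cv2.INTER_CUBIC)
cv2.imwrite('pics/c2.png',out)
```

```text
(no output)
```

View pics/c2.png

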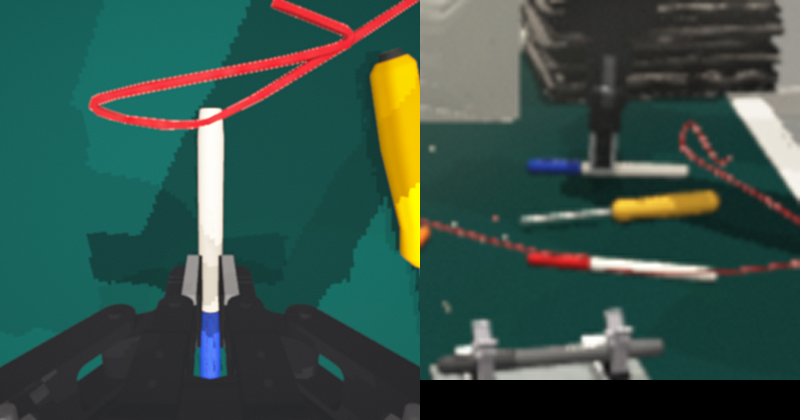

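Both pads straddle the marker just behind the cap. However, the opening reads 6.6 mm instead of about 10–11, with 6 N pushing up. I'll open, check the free height, then regrip.

Request:
{"method": "play_rows", "body": {"motion": [{"translation": [0, 0, 0], "roll": 0, "fingers": 0.5}, {"translation": [0, 0, 0], "roll": 0, "fingers": 0.3}, {"translation": [0, 0, 0], "roll": 0, "fingers": 0.3}, {"translation": [0, 0, 0], "roll": 0, "fingers": 0.3}, {"translation": [0, 0, 0], "roll": 0, "fingers": 0.3}]}}

```text
clock: 3.92
eef_pos: [0.5054, -0.328, 0.0171]
tool_rot: [0.756, 0.655, -0.0, -0.0]
ft_force: [-1.0, -0.8, 0.0]
grip_width: 0.0301
```

Request:
{"method": "play_rows", "body": {"motion": [{"translation": [0, 0, 0.15], "roll": 0, "fingers": 0.3}, {"translation": [0, 0, 0.3], "roll": 0, "fingers": 0.3}, {"translation": [0, 0, 0.3], "roll": 0, "fingers": 0.3}, {"translation": [0, 0, 0.3], "roll": 0, "fingers": 0.6}, {"translation": [0, 0, 0.3], "roll": 0, "fingers": 1}, {"translation": [0, 0, 0.3], "roll": 0, "fingers": 1}, {"translation": [0, 0, 0.3], "roll": 0, "fingers": 1}, {"translation": [0, 0, 0.3], "roll": 0, "fingers": 1}, {"translation": [0, 0, 0.3], "roll": 0, "fingers": 1}]}}

```text
clock: 4.67
eef_pos: [0.5058, -0.3282, 0.0146]
tool_rot: [0.756, 0.655, 0.0, 0.0]
ft_force: [0.5, 0.6, 3.8]
grip_width: 0.0072
```

Request:
{"method": "play_rows", "body": {"motion": [{"translation": [0, 0, -1], "roll": 0, "fingers": 1}, {"translation": [0, 0, -3], "roll": 0, "fingers": 1}, {"translation": [0, 0, -6], "roll": 0, "fingers": 1}, {"translation": [0, 0, -9], "roll": 0, "fingers": 1}, {"translation": [0, 0, -12], "roll": 0, "fingers": 1}, {"translation": [0, 0, -14], "roll": 0, "fingers": 1}, {"translation": [0, 0, -14], "roll": 0, "fingers": 1}, {"translation": [0, 0, -14], "roll": 0, "fingers": 1}]}}

```text
clock: 5.33
eef_pos: [0.5063, -0.3285, 0.1563]
tool_rot: [0.756, 0.655, 0.0, 0.002]
ft_force: [-0.2, -0.5, -0.4]
grip_width: 0.0069
```

Run:
```python
from h import *
snap('wrist','w3');snap('side','s3')
a=cv2.imread('pics/w3.png');b=cv2.imread('pics/s3.png')
out=np.zeros((420,800,3),np.uint8);out[:, :420]=a[:,70:490];out[:380,420:]=cv2.resize(b[80:200,270:390],(380,380),interpolation=cv2.INTER_CUBIC)
cv2.imwrite('pics/c3.png',out)
```

```text
(no output)
```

View pics/c3.png

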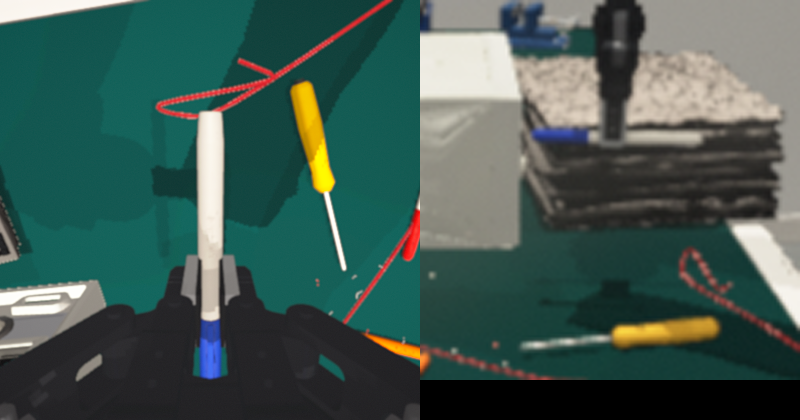

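The marker is lifted and held level just behind its cap, and the screwdriver and pen are undisturbed. I'll carry it to beside the empty place.

Request:
{"method": "play_rows", "body": {"motion": [{"translation": [2, 0, 0], "roll": -1, "fingers": 1}, {"translation": [5, 0, 0], "roll": -2, "fingers": 1}, {"translation": [8.5, 0, 0], "roll": -3, "fingers": 1}, {"translation": [12, 0, 0], "roll": -4, "fingers": 1}, {"translation": [15.5, 0, 0], "roll": -5, "fingers": 1}, {"translation": [19, 0, 0], "roll": -6, "fingers": 1}, {"translation": [22.5, 0, 0], "roll": -7, "fingers": 1}, {"translation": [26, 0, 0], "roll": -8, "fingers": 1}, {"translation": [29.5, 0, 0], "roll": -9, "fingers": 1}, {"translation": [33, 0, 0], "roll": -10, "fingers": 1}, {"translation": [36.5, 0, 0], "roll": -11, "fingers": 1}, {"translation": [40, 0, 0], "roll": -12, "fingers": 1}, {"translation": [43.5, 0.2, 0], "roll": -13, "fingers": 1}, {"translation": [46.5, 0.4, 0], "roll": -14, "fingers": 1}, {"translation": [48.5, 0.4, 0], "roll": -14.7, "fingers": 1}, {"translation": [49, 0.4, 0], "roll": -14.7, "fingers": 1}, {"translation": [49, 0.4, 0], "roll": -14.7, "fingers": 1}, {"translation": [49, 0.4, 0], "roll": -14.7, "fingers": 1}]}}

```text
clock: 6.93
eef_pos: [0.5786, 0.1557, 0.1528]
tool_rot: [0.666, 0.746, -0.002, -0.001]
ft_force: [-0.6, -1.2, -0.0]
grip_width: 0.0074
```

Run:
```python
from h import *
o=bot.get_obs();print(o['eef_pos'],o['tool_rot'],o['grip_width'])
snap('wrist','w4')
a=cv2.imread('pics/w4.png');cv2.imwrite('pics/w4b.png',cv2.resize(a,(800,600),interpolation=cv2.INTER_CUBIC))
```

```text
[0.5785653  0.15571477 0.1527729 ] [ 6.65991001e-01  7.45957859e-01 -1.56203175e-03 -6.47403781e-04] 0.007353437221877722
```

View pics/w4b.png

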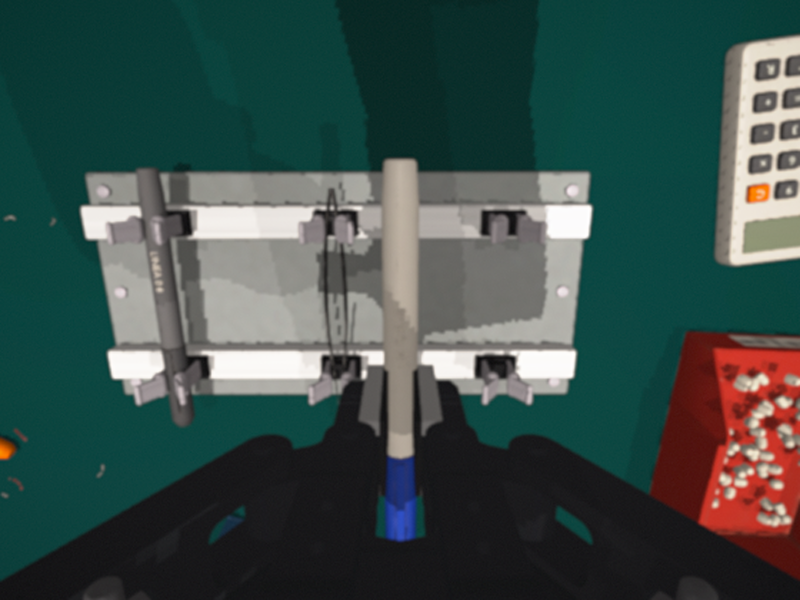

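The rail is seen square-on, with plate corners at (86,173), (591,172), (567,393) and (113,392). The free clips are near (512,225) and (506,388), in the 800-px picture. I'll enlarge those clips and compute.

Run:
```python
from h import *
s=560/800
f=lambda p,z:ray('w4',(p[0]*s,p[1]*s),z)
P=np.array([f(p,.006) for p in [(86,173),(591,172),(567,393),(113,392)]])
c=P.mean(0);print(P.round(4),c)
for i,j in((0,1),(3,2),(0,3),(1,2)):
    v=P[j]-P[i];print(np.linalg.norm(v),np.degrees(np.arctan2(v[1],v[0])))
u=(P[1]-P[0])+(P[2]-P[3]);u/=np.linalg.norm(u);l=np.array([u[1],-u[0],0])
seat=c+.09*u;print('seat',seat)
o=bot.get_obs();z=o['eef_pos'][2]-.0085
a=f((400,160),z);b=f((400,540),z);print('marker',a,b,np.linalg.norm(a-b),(a+b)/2,np.degrees(np.arctan2(*(b-a)[1::-1])))
a4=cv2.imread('pics/w4.png')
for k in(-1,1):
  for h in (.028,.056):
    for d in(-.009,.009):
      q=seat+k*.042*l+d*u;q[2]=h;x,y=proj('w4',q);cv2.drawMarker(a4,(round(x),round(y)),(0,0,255) if h>.05 else (0,255,0),0,5,1)
t=cv2.imread('pics/top0.png')
for k in(-1,1):
    for d in(-.009,.009):
      q=seat+k*.042*l+d*u;q[2]=.056;x,y=proj('top0',q);cv2.drawMarker(t,(round(x),round(y)),(0,0,255),0,3,1)
out=np.hstack([cv2.resize(a4[130:290,310:410],(375,600),interpolation=cv2.INTER_CUBIC),cv2.resize(t[210:300,125:190],(425,588),interpolation=cv2.INTER_CUBIC)[:600] if 0 else cv2.copyMakeBorder(cv2.resize(t[210:300,125:190],(425,588),interpolation=cv2.INTER_CUBIC),0,12,0,0,0)])
cv2.imwrite('pics/c4.png',out)
```

```text
[[ 0.5363 -0.024   0.006 ]
 [ 0.504   0.2529  0.006 ]
 [ 0.638   0.2684  0.006 ]
 [ 0.6702 -0.0165  0.006 ]] [0.58712121 0.12017874 0.006     ]
0.2787686345282304 96.63947913551895
0.28670821825998377 96.44010426112568
0.1341193312480844 3.181864582919556
0.13487294683483966 6.575371721744178
seat [0.57687301 0.20959336 0.006     ]
marker [0.50850045 0.14766147 0.14466259] [0.63457466 0.16209564 0.14466259] 0.12689780209456733 [0.57153756 0.15487856 0.14466259] 6.531325993234704
```

View pics/c4.png

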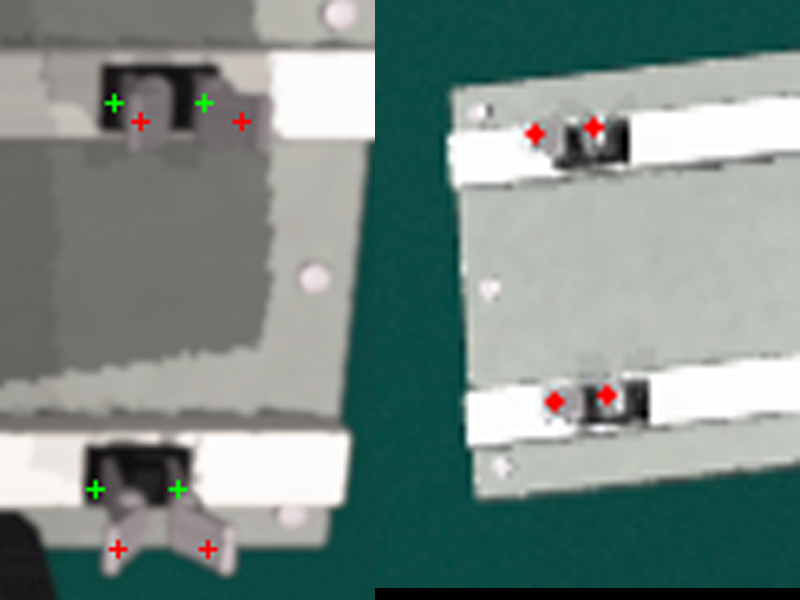

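The predicted clip points land on the jaws to within about 1.5 mm, which is inside the lips' ±3.5 mm. From the white end, the marker's centre sits 1.6 mm toward the robot from the TCP. That puts the TCP target at (0.5776, 0.2109).

Request:
{"method": "play_rows", "body": {"motion": [{"translation": [1.5, 0.1, 0], "roll": 0, "fingers": 1}, {"translation": [3.5, 0.3, 0], "roll": 0, "fingers": 1}, {"translation": [5, 0.5, 0], "roll": 0, "fingers": 1}, {"translation": [5.5, 0.5, 0.5], "roll": 0, "fingers": 1}, {"translation": [5.5, 0.5, 2], "roll": 0, "fingers": 1}, {"translation": [5.5, 0.5, 4], "roll": 0, "fingers": 1}, {"translation": [5.5, 0.5, 5.5], "roll": 0, "fingers": 1}, {"translation": [5.5, 0.5, 6.5], "roll": 0, "fingers": 1}, {"translation": [5.5, 0.5, 6.8], "roll": 0, "fingers": 1}, {"translation": [5.5, 0.5, 6.8], "roll": 0, "fingers": 1}, {"translation": [5.5, 0.5, 6.8], "roll": 0, "fingers": 1}, {"translation": [5.5, 0.5, 6.8], "roll": 0, "fingers": 1}]}}

```text
clock: 7.98
eef_pos: [0.5792, 0.2117, 0.0875]
tool_rot: [0.666, 0.746, 0.001, 0.001]
ft_force: [0.0, 0.3, 0.1]
grip_width: 0.0075
```

Run:
```python
from h import *
o=bot.get_obs();print(o['eef_pos'],o['tool_rot'],o['ft_force'])
snap('wrist','w5');snap('side','s5')
a=cv2.imread('pics/w5.png');b=cv2.imread('pics/s5.png')
out=np.zeros((600,800,3),np.uint8);out[:, :400]=cv2.resize(a[80:380,180:380],(400,600));out[:500,400:]=cv2.resize(b[190:340,265:385],(400,500),interpolation=cv2.INTER_CUBIC)
cv2.imwrite('pics/c5.png',out)
```

```text
[0.57923158 0.2117095  0.08752506] [6.66095539e-01 7.45865616e-01 9.56959216e-04 5.47267110e-04] [0.00533522 0.32642037 0.11494451]
```

View pics/c5.png

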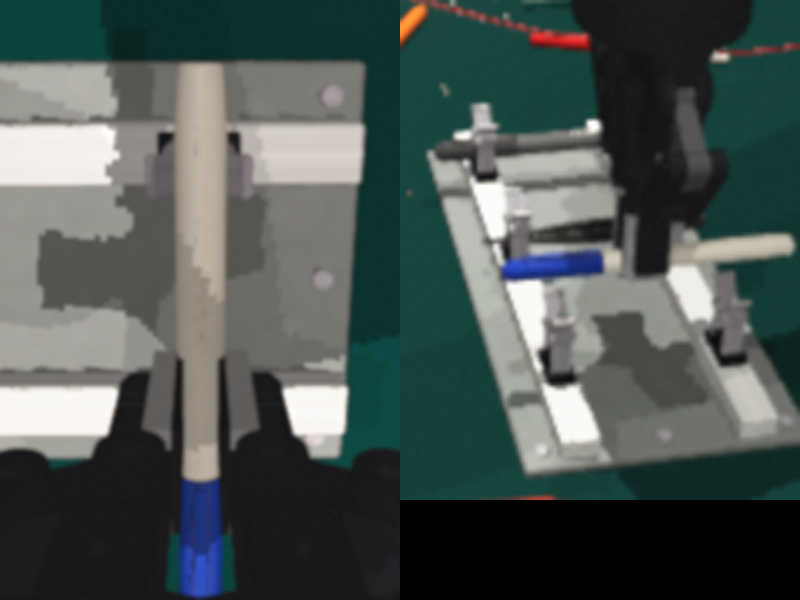

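The marker is centred between the free clip's jaws: jaw outer edges at columns 147 and 252, marker axis at 201. It looks level, and the only correction is 1.5 mm toward the robot. Now I'll press down.

Request:
{"method": "play_rows", "body": {"motion": [{"translation": [0, -0.15, 0.8], "roll": 0, "fingers": 1}, {"translation": [0, -0.15, 1.6], "roll": 0, "fingers": 1}, {"translation": [0, -0.15, 2.2], "roll": 0, "fingers": 1}, {"translation": [0, -0.15, 2.7], "roll": 0, "fingers": 1}, {"translation": [0, -0.15, 3.0], "roll": 0, "fingers": 1}, {"translation": [0, -0.15, 3.3], "roll": 0, "fingers": 1}, {"translation": [0, -0.15, 3.6], "roll": 0, "fingers": 1}, {"translation": [0, -0.15, 3.9], "roll": 0, "fingers": 1}, {"translation": [0, -0.15, 4.2], "roll": 0, "fingers": 1}, {"translation": [0, -0.15, 4.4], "roll": 0, "fingers": 1}, {"translation": [0, -0.15, 4.5], "roll": 0, "fingers": 1}, {"translation": [0, -0.15, 4.5], "roll": 0, "fingers": 1}, {"translation": [0, -0.15, 4.5], "roll": 0, "fingers": 1}]}}

```text
clock: 9.17
eef_pos: [0.5766, 0.2112, 0.0426]
tool_rot: [0.666, 0.746, -0.0, 0.0]
ft_force: [-3.7, -2.1, 10.7]
grip_width: 0.0077
```

Request:
{"method": "play_rows", "body": {"motion": [{"translation": [0, 0, 0.15], "roll": 0, "fingers": 1}, {"translation": [0, 0, 0.3], "roll": 0, "fingers": 1}, {"translation": [0, 0, 0.3], "roll": 0, "fingers": 1}, {"translation": [0, 0, 0.3], "roll": 0, "fingers": 1}]}}

```text
clock: 9.5
eef_pos: [0.5767, 0.2113, 0.0425]
tool_rot: [0.666, 0.746, 0.001, 0.0]
ft_force: [-9.4, -3.3, 25.0]
grip_width: 0.0074
```

Run:
```python
from h import *
o=bot.get_obs();print(o['eef_pos'],o['tool_rot'],o['ft_force'])
snap('wrist','w6');snap('side','s6')
a=cv2.imread('pics/w6.png');b=cv2.imread('pics/s6.png')
out=np.zeros((600,800,3),np.uint8);out[:, :400]=cv2.resize(a[80:380,180:380],(400,600));out[:500,400:]=cv2.resize(b[190:340,265:385],(400,500),interpolation=cv2.INTER_CUBIC)
cv2.imwrite('pics/c6.png',out)
```

```text
[0.57665453 0.21127729 0.04248251] [6.66022983e-01 7.45930874e-01 6.21829222e-04 3.60301051e-04] [-9.35764374 -3.27796833 24.97148929]
```

View pics/c6.png

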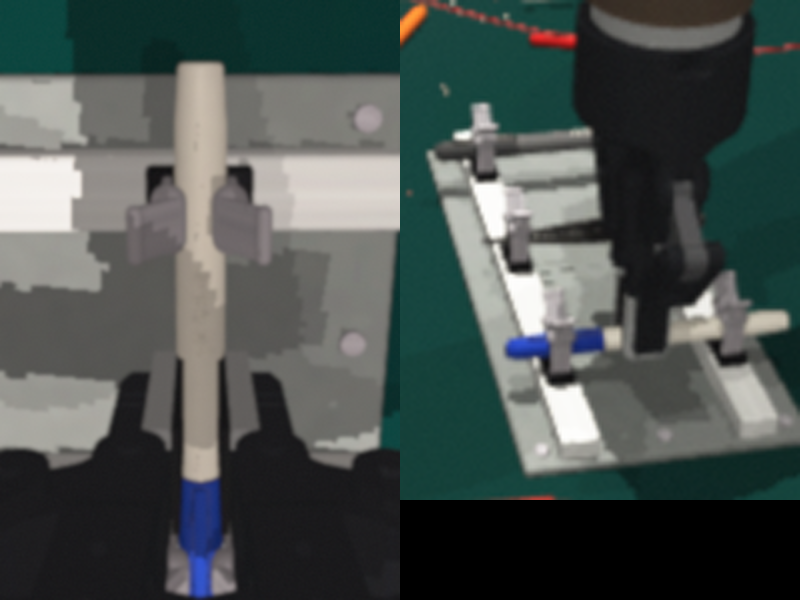

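The marker stopped hard at TCP z = 0.0425, against 0.0426 expected when seated, and the jaws have closed over it at both clips. I'll unload, release and retreat.

Request:
{"method": "play_rows", "body": {"motion": [{"translation": [0, 0, -0.2], "roll": 0, "fingers": 1}, {"translation": [0, 0, -0.3], "roll": 0, "fingers": 1}, {"translation": [0, 0, -0.3], "roll": 0, "fingers": 0.5}, {"translation": [0, 0, -0.3], "roll": 0, "fingers": 0.2}, {"translation": [0, 0, -0.3], "roll": 0, "fingers": 0.2}, {"translation": [0, 0, -0.3], "roll": 0, "fingers": 0.2}, {"translation": [0, 0, -0.3], "roll": 0, "fingers": 0.2}, {"translation": [0, 0, -1.5], "roll": 0, "fingers": 0.2}, {"translation": [0, 0, -3.5], "roll": 0, "fingers": 0.2}, {"translation": [0, 0, -6.5], "roll": 0, "fingers": 0.2}, {"translation": [0, 0, -9.5], "roll": 0, "fingers": 0.2}, {"translation": [0, 0, -11], "roll": 0, "fingers": 0.2}, {"translation": [0, 0, -11], "roll": 0, "fingers": 0.2}, {"translation": [0, 0, -11], "roll": 0, "fingers": 0.2}]}}

```text
clock: 10.77
eef_pos: [0.5775, 0.2116, 0.149]
tool_rot: [0.666, 0.746, 0.001, 0.001]
ft_force: [-0.5, 0.6, -0.5]
grip_width: 0.0342
```

Run:
```python
from h import *
o=bot.get_obs();print(o['eef_pos'],o['tool_rot'],o['ft_force'])
snap('wrist','w7');snap('side','s7')
a=cv2.imread('pics/w7.png');b=cv2.imread('pics/s7.png')
out=np.zeros((600,800,3),np.uint8);out[:, :400]=cv2.resize(a[80:380,180:380],(400,600));out[:500,400:]=cv2.resize(b[190:340,265:385],(400,500),interpolation=cv2.INTER_CUBIC)
cv2.imwrite('pics/c7.png',out)
```

```text
[0.57748207 0.21159758 0.14904018] [6.66024651e-01 7.45928916e-01 9.72891493e-04 5.19259609e-04] [-0.46222294  0.63322229 -0.46508245]
```

View pics/c7.png

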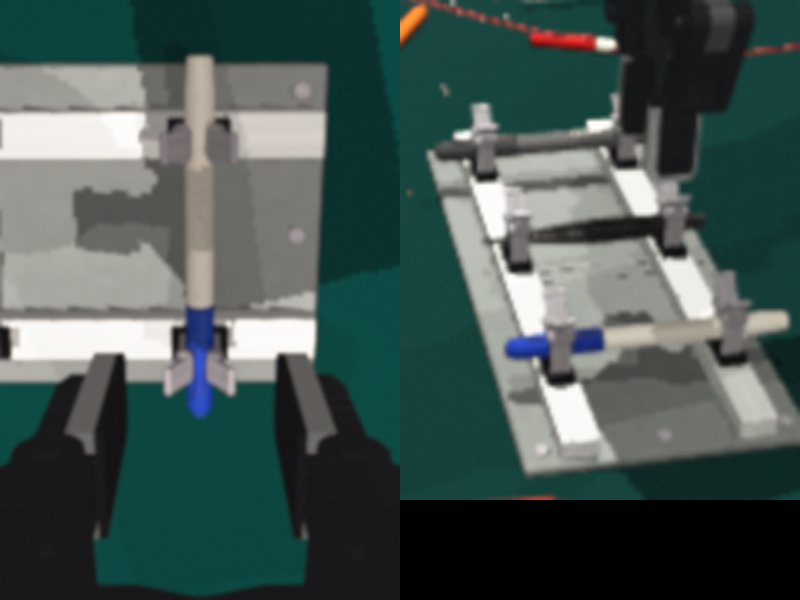

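The marker lies in both clips, blue end at (200,415) and white end at (200,55). I'll check its height (from apparent length) and centring, in both cameras.

Run:
```python
from h import *
for z in(.034,.040,.047):
    a=ray('w7',(280,80+55/2),z);b=ray('w7',(280,80+415/2),z);print(z,a[:2],b[:2],np.linalg.norm(a-b),((a+b)/2)[:2])
a=ray('w7',(280,107.5),.034);b=ray('w7',(280,287.5),.034);d=(b-a)/np.linalg.norm(b-a);c=(a+b)/2
print('side: seen white',(265+790/400*120-120,190+320*.3),'blue',(265+(508-400)*.3,190+348*.3))
for z in(.034,.040,.047):
    for k in(-1,1): q=c+k*.068*d;q[2]=z;print(z,proj('s7',q).round(1))
# rail plate long edges at wrist: rails' robot/far edges along the marker line (plate top z=.006)
e=ray('w7',(280-50,80+64/2),.006);f=ray('w7',(280-50,80+381/2),.006);print('plate edges along marker',np.dot(e-c,d),np.dot(f-c,d))
```

```text
0.034 [0.50597719 0.20341598] [0.64440952 0.21925638] 0.13933567086675097 [0.57519335 0.21133618]
0.04 [0.5059679  0.20341425] [0.64099367 0.21886485] 0.13590688176061516 [0.57348078 0.21113955]
0.047 [0.50595706 0.20341223] [0.63700851 0.21840806] 0.1319066278034567 [0.57148278 0.21091015]
side: seen white (382.0, 286.0) blue (297.4, 294.4)
0.034 [378.4 285. ]
0.034 [295.6 293.9]
0.04 [378.8 282. ]
0.04 [295.7 290.9]
0.047 [379.3 278.5]
0.047 [295.7 287.3]
plate edges along marker -0.06630718258949563 0.06876695667085113
```

```bash
python3 -c "
from workcell import bot
print(bot.job_done(), bot.get_obs()['clock'])"
```

```text
the job is handed in; nothing more can be done
the job is handed in; nothing more can be done
```

The blue-capped marker is pressed into the rail's empty place (the leftmost one), and I handed the job in at about 11 s on the robot's clock. The gripper is open and clear above the rail.

- **Seating:** the press hit a hard stop at TCP z = 42.5 mm, against 42.6 mm expected, and stayed there when the push rose to 25 N. After release, the side camera puts both ends within about 1 pixel of the seated height. The wrist view's apparent length at that height is 139 mm, against 138 mm actual.
- **Centring:** along its length the marker is about 1–1.5 mm from the centre of the rail plate.
- **Other tools:** I did not touch the red pen or the screwdriver. I took no overall picture after the release to confirm exactly where they lie.
- **Disagreements:**
  - The gripper opening read about 7 mm on the 10–11 mm body, so I reopened and gripped 3 mm lower. The reading stayed about the same, but the grip held.
  - The top and wrist cameras disagreed by about 3 mm on the seat's position along the rail. I used the wrist view, and the marker seated there.

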